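# Seat a bracelet display bar in its V-stand and clamp it

## Task

Take the blue round display bar off its wooden rest, lower it level and gently into the two V-forks of the white stand with its middle between the forks, and press it lightly down until the sprung forks give, and hold it so for a moment, so that it centres itself. Then swing the red-tabbed clamp arm over and push it down until its pad bears on the bar, let go, and leave the other shop things alone. Never force the stand: keep well below 30 N.

Things in the scene. Friction and masses are not known exactly. Their poses are not given: they have to be found in the camera images.
- bar_center (a point): centre of the display bar: rigid, round, blue with brass end caps, diameter 40 mm, length 250 mm, 0.2 to 0.4 kg; x runs along it (either end may lead). Starts level on a wooden rest, centre 30 mm above the table; the rest touches it only 73 to 87 mm either side of its middle and is under 25 mm high, so the middle is free to grip from above
- bar: the same bar; its origin is the bar's centre
- stand: white stand fixed to the counter; origin under the centre of its foot (200 x 120 mm), z up, x along the line on which the bar must lie (y = 0). Its post carries a saddle: a beam with two 90-degree V-forks, 16 mm thick, at x = +85 and -85 mm; V faces reach out to y = +-27 mm and up to about the seated bar's axis; the beam lies 45 mm below that axis
- seat_low (a point): fixed point of the stand: the axis of a seated bar, at the stand's middle, if the saddle were at its lowest (110 mm above the counter). The true saddle height is set anew each time and NOT reported: 0 to 40 mm above this, to be found by touch or sight. The saddle rests on a preloaded spring: firm up to about 9 N of load with the bar's weight, then gives 1 mm per 1.5 N, 5 mm at most, and returns
- hinge_low (a point): fixed point of the stand: the clamp's hinge (x = 85, y = +40 mm, 28 mm above the seated bar's axis, parallel to the stand's x) if the saddle were at its lowest; the hinge rides on the saddle, so it is really 0 to 40 mm higher. Stiff hinge: the arm stays where it is left and takes about 2 N at its tab to move
- clamp (a joint): clamp arm's angle, rad. Brass arm 92 mm long, 8 mm thick, red tab 26 mm wide at 62 to 92 mm from the hinge. 0: straight up; positive: leaning to the bar (stand's -y); negative: away. Starts at -0.2 to 0. At 1.57 it lies level across the bar and its pad, 40 mm from the hinge, bears on the bar's top; with no bar it would go on to 1.75
- case: black spectacle case, 65 x 160 x 45 mm, origin under its centre; leave alone
- spray: lens-spray bottle, about 40 mm diameter, 130 mm tall, origin under its centre; leave alone
- dish: white bowl, 100 mm wide, 35 mm tall, origin under its centre; leave alone
- bangle: brass bangle lying flat, 72 mm wide, 12 mm tall, origin under its centre; leave alone

How it is judged:
By the outcome, as a careful person would: the job done as asked, in the order asked, and still so for the second after the job is handed in, with the robot touching nothing.
It also fails if it takes over 69 s, if anything falls off the work surface, if the arm or the gripper's body presses on something with over 40 N, if the wrist force passes 120 N, or if a joint passes its speed limit or range.

## Robot

A 6-joint arm with a two-finger parallel gripper is mounted at the origin on the work surface. World frame = base frame: x ahead of the robot, y to its left, z up, the work surface at z = 0. Lengths are in m, angles in degrees, forces in N, time in s.
With the tool pointing down it reaches from about 0.25 to 0.725 m from the base axis. Payload 9.7 kg.
Tool frame: the origin (TCP) lies at the very end of the fingers, on their centre line; the grasp point (between the pads) lies 19 mm behind it (bot.grip_point_offset is the distance from the TCP to the grasp point, in m); y points along the fingers, x is the direction in which the jaws open and shut, and the axes are right-handed (so a half turn about y gives the same grasp; the last joint's range is limited). The gripper opens to 85 mm and grips with 20 to 120 N. Pads are 22 mm wide; open, the fingers measure 114 mm over their backs; the gripper's body (76 mm by 85 mm) begins 54 mm behind the grasp point. The pads swing forward as they close: fully open they stand 13 mm farther back than shut.
Start: joints at [63.426, 4.979, 10.078, 95.1, 0, 90], TCP at [0.246, 0.492, 0.231] pointing down, gripper open.
Joint ranges: [-179.16, 179.16], [-48.56, 103.87], [-65.8, 70.77], [-126.05, 130.52], [-82.76, 87.17], [-180, 180]. Speed limits (degrees/s): [127.2, 127.2, 147.25, 180, 180, 180].

## Interface

Orientations are given as [roll, pitch, yaw] about the fixed x, y, z axes, in that order (R = Rz(yaw) Ry(pitch) Rx(roll)).
In Python, from workcell import bot gives the robot as it stands.
- The arm moves only by the shell command python3 -m inch 'ROWS' [FORCE]. ROWS is JSON, a list of rows, each a list of 3 entries, a list of its own where there are three numbers: the shift along the tool's x, y, z in mm, then the turn, a rotation vector about the tool's x, y, z in rad, then the finger opening in mm, from 0 to 85.4. In form: [[[x, y, z], [ax, ay, az], grip], ...]. A call has 1 to 20 rows; each row is the pose to reach, as a shift and turn from the pose measured when the call began, along the tool's axes at that moment; what a row does not reach only later rows make up. A row lasts 1/10 s, in which the tool goes at most 50 mm and 8.59 degrees, less where a joint would pass 70% of its speed; a pose out of reach is approached as far as the arm can. A call with a gripper value outside its range is refused whole. The fingers move at their own pace and stop on an object; FORCE is the grip in N (left out, the last holds). Time passes only in rows, so rows that repeat a pose let the fingers close. It gives the time, the measured TCP pose, the force and the opening at its end, in the units of the state.
- bot.get_obs(): the state, without advancing time (a new reading comes with each control period).
- bot.camera(name): name is "scene" or "top" or "wrist"; returns a dict with "frame" (400x640x3 uint8, red, green, blue), "mtx" (3x3 intrinsics, pixels), "origin" and "orientation" of the camera in the world. Camera axes: x right, y down, z forward; pixel columns grow to the right and rows downward; lengths in m; the calibration is good to about 2 mm. A picture is of the moment at which its call begins. There is no depth.
- bot.job_done(): hands the job in, once; it reports no verdict.
Trained networks look in a picture, given as the dict that the camera call returned (one of the last four; its "shot" number tells which), for a name from the list of things; names that differ only in an ending like _2 or _b are one class to them, and where a whole thing is asked for, a point or a joint stands for the part that bears it (a point fixed in the world has none). Each returns a list of dicts, best first, with "confidence" (0 to 1); they miss things now and then, are a little off and sometimes report something else, mostly with a low value. They report only what shows in the picture. A call takes as long as a camera call.
- bot.search_frame(picture, name): "box" ([left, top, right, bottom] in pixels, round what is visible of it).
- bot.cut_out(picture, name): "region" (400x640 bool, what is visible of it) and "box" ([left, top, right, bottom] in pixels, round what is visible of it).
The state is a dict: "time": time; "q": joint angles; "qd": joint speeds; "joint_efforts": joint torques, N m; "ee_pos": TCP position; "tcp_rot": TCP orientation; "wrist_force": force on the tool from outside, world axes, zero at the start; "torque": the same for the moment, N m; "opening": finger opening in m.
Only numpy, scipy, OpenCV 4.12 (cv2) and the standard library are available. Lean on these libraries where they do the work, as an engineer would, in place of code of your own. Each camera call takes 0.05 s, during which the arm holds its last target. There are 200 camera calls.

## Working session

There is one attempt and no reset: what is moved stays moved. The work goes in short steps, Python scripts to look and compute and a shell command to move; the robot and the scene stay as the last step left them, time stands still between calls to the robot, and variables do not carry over. Pictures are saved under pics/ and viewed, about 8 in all and at most 12, crops included, and the job is handed in when it is done.

```bash
mkdir -p pics; ls; cat > h.py <<'E'
import numpy as np, cv2
from workcell import bot
from scipy.spatial.transform import Rotation as R
def rot(o):
    o=np.array(o,float)
    return o if o.shape==(3,3) else (R.from_quat(o) if o.size==4 else R.from_euler('xyz',o,degrees=True)).as_matrix()
def ray(p,u,v):
    d=rot(p['orientation'])@np.linalg.inv(p['mtx'])@[u,v,1]; return np.array(p['origin']),d/np.linalg.norm(d)
def atz(p,u,v,z):
    o,d=ray(p,u,v); return o+d*(z-o[2])/d[2]
def proj(p,X):
    c=np.array(p['mtx'])@(rot(p['orientation']).T@(np.array(X)-p['origin'])); return c[:2]/c[2]
def save(p,n): cv2.imwrite('pics/'+n,p['frame'][...,::-1])
E
python3 - <<'E'
from h import *
o=bot.get_obs(); print(o)
ps=[bot.camera(n) for n in('scene','top')]
for p in ps: print(p['origin'],p['orientation'],p['mtx'][0])
for p in ps:
  for n in('bar','stand','clamp','case','spray','dish','bangle'):
    r=bot.search_frame(p,n); print(n,[(np.round(x['box']),round(x['confidence'],2)) for x in r[:2]])
cv2.imwrite('pics/a.png',cv2.resize(np.vstack([p['frame'] for p in ps])[...,::-1],(480,600)))
cv2.imwrite('pics/top.png',ps[1]['frame'][...,::-1]);cv2.imwrite('pics/scene.png',ps[0]['frame'][...,::-1])
E
```

```text
pics
{'time': 0.0, 'q': array([6.34262602e+01, 5.01062258e+00, 1.00333364e+01, 9.50981577e+01,
       7.73033134e-04, 9.00009428e+01]), 'qd': array([ 0.02345116, -0.03352083,  0.02910584, -0.05349932,  0.09155208,
        0.06230658]), 'joint_efforts': array([-1.16496056e-03, -5.20382631e+01,  4.64809263e+01,  1.61077548e-02,
       -1.29103191e-04, -6.28412948e-07]), 'ee_pos': array([0.2459374 , 0.49169698, 0.23057763]), 'tcp_rot': array([-8.99992282e+01,  7.54438716e-02,  6.34253174e+01]), 'wrist_force': array([ 0.14344061, -0.50153472, -0.90571313]), 'torque': array([ 0.00088478, -0.02563616, -0.00952539]), 'opening': 0.08559417148776305}
[ 1.03982984 -0.3593185   0.73986132] [-138.29035896   -0.47560492   49.22096055] [427.16017102   0.         316.74839162]
[0.47394632 0.01984668 0.92924464] [-1.72817912e+02  1.33190420e-01 -9.02910747e+01] [427.57930267   0.         314.77735917]
bar [(array([157., 225., 280., 285.]), 0.68), (array([302.,  92., 395., 240.]), 0.45)]
stand [(array([306.,  94., 395., 239.]), 0.66)]
clamp [(array([364.,  95., 370., 130.]), 0.81)]
case [(array([245., 296., 331., 377.]), 0.67)]
spray [(array([372., 235., 395., 285.]), 0.8)]
dish [(array([404., 200., 445., 241.]), 0.83)]
bangle [(array([366.,  95., 374., 131.]), 0.73), (array([236., 176., 267., 200.]), 0.51)]
bar [(array([352., 194., 470., 245.]), 0.94)]
stand [(array([190., 162., 315., 227.]), 0.72)]
clamp [(array([188., 205., 217., 212.]), 0.55)]
case [(array([368.,  96., 443., 135.]), 0.56)]
spray [(array([295.,  89., 316., 118.]), 0.56)]
dish [(array([205., 100., 253., 144.]), 0.78)]
bangle [(array([314., 261., 345., 294.]), 0.63)]
```

View pics/scene.png

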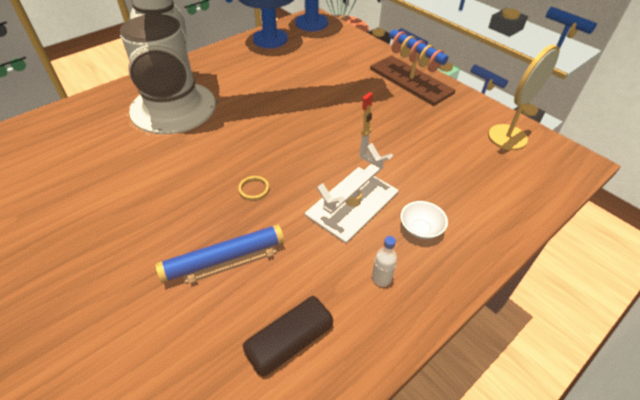

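View pics/top.png

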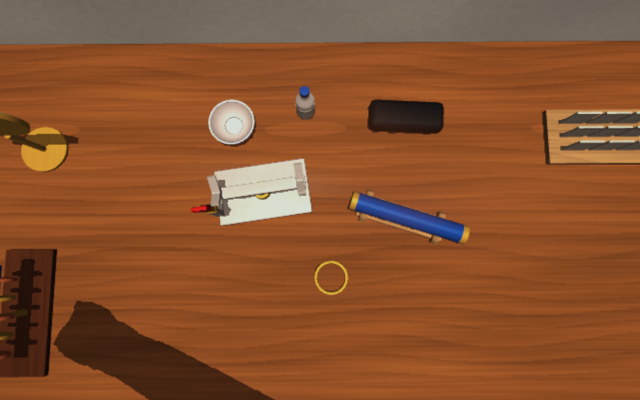

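Scene: bar at (220,253) on its rest, stand at (352,195) with the clamp up at (367,110). Top: bar centre about (410,217), stand about (265,190), clamp tab (200,209). I'll zoom in on the stand in both views.

```bash
python3 - <<'E'
from h import *
pt=bot.camera('top'); ps=bot.camera('scene')
a=pt['frame'][145:240,180:330]; b=ps['frame'][85:245,295:405]
A=cv2.resize(a,None,fx=5,fy=5,interpolation=cv2.INTER_CUBIC); B=cv2.resize(b,None,fx=3.75,fy=3.75,interpolation=cv2.INTER_CUBIC)
cv2.imwrite('pics/c1.png',A[...,::-1]);cv2.imwrite('pics/c2.png',B[...,::-1])
print(A.shape,B.shape)
for p in(pt,ps):
  hsv=cv2.cvtColor(p['frame'],cv2.COLOR_RGB2HSV)
  r=bot.cut_out(p,'bar')
  m=r[0]['region'].astype(np.uint8); rc=cv2.minAreaRect(cv2.findNonZero(m)); print(r[0]['confidence'],rc)
  c=rc[0]; print(atz(p,*c,.03)); 
  bp=cv2.boxPoints(rc); print([np.round(atz(p,*q,.03),4) for q in bp])
  for n in('case','spray','dish','bangle'):
    s=bot.search_frame(p,n); 
    s=[x for x in s if not(n=='bangle' and x['box'][1]<120)]
    if s: bx=s[0]['box'];print(n,atz(p,(bx[0]+bx[2])/2,(bx[1]+bx[3])/2,.02))
o1,d1=None,None
E
```

```text
(475, 750, 3) (600, 412, 3)
0.88 ((408.59954833984375, 217.77415466308594), (123.66484832763672, 20.742549896240234), 17.447187423706055)
[ 0.54050332 -0.17592764  0.03      ]
[array([ 0.5595, -0.0455,  0.03  ]), array([ 0.6016, -0.0593,  0.03  ]), array([ 0.5216, -0.3056,  0.03  ]), array([ 0.4805, -0.2906,  0.03  ])]
case [ 0.76736185 -0.18271301  0.02      ]
spray [0.79416381 0.04287022 0.02      ]
dish [0.75177229 0.21009199 0.02      ]
bangle [ 0.41558852 -0.00938967  0.02      ]
0.87 ((218.9387969970703, 251.7823486328125), (22.04143714904785, 131.58982849121094), 71.90609741210938)
[ 0.53891764 -0.17933513  0.03      ]
[array([ 0.4751, -0.2909,  0.03  ]), array([ 0.5521, -0.0402,  0.03  ]), array([ 0.6054, -0.0631,  0.03  ]), array([ 0.5272, -0.3028,  0.03  ])]
case [ 0.76664031 -0.18090954  0.02      ]
spray [0.76327979 0.06573143 0.02      ]
dish [ 0.42814077 -0.01913029  0.02      ]
```

View pics/c1.png

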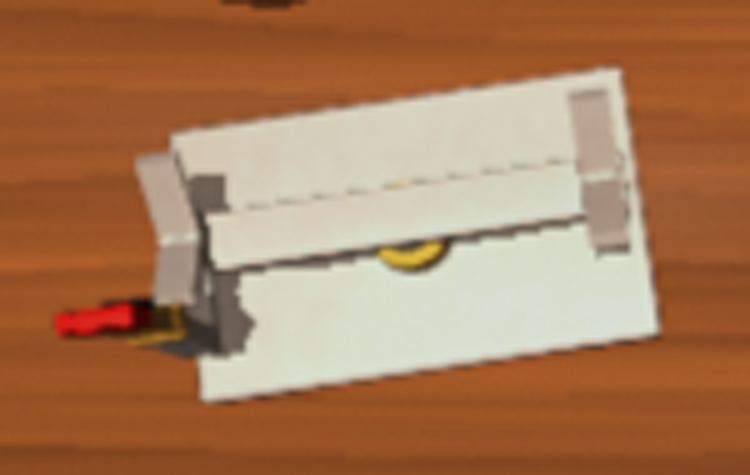

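View pics/c2.png

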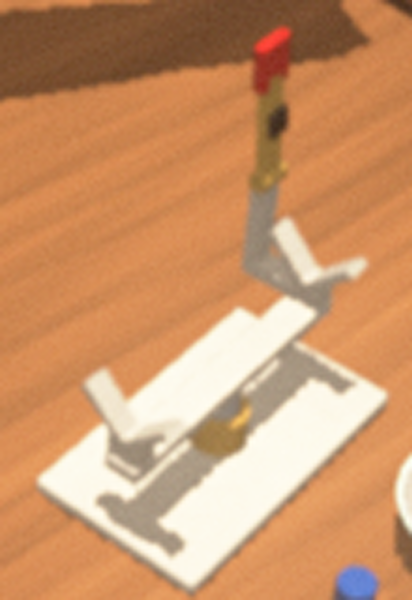

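Both crops show the foot corners, the V-fork faces and the tab clearly. I'll fit the stand pose and saddle height to these points.

```bash
cat > fit.py <<'E'
from h import *
from scipy.optimize import least_squares
pt=bot.camera('top'); ps=bot.camera('scene')
T=lambda u,v:np.array([u/5+180-.4,v/5+145-.4]); S=lambda u,v:np.array([u/3.75+295-.37,v/3.75+85-.37])
# (cam, pix, stand x,y, z0, rides on saddle)   z0 at h=0; foot thickness param
O=[]
f='foot'
for px,x,y in(((620,68),-.1,-.06),((658,333),-.1,.06),((205,402),.1,.06),((172,133),.1,-.06)): O.append((pt,T(*px),x,y,f))
for px,x,y in(((192,590),-.1,-.06),((386,398),.1,-.06),((40,480),-.1,.06)): O.append((ps,S(*px),x,y,f))
for px,x,y,z in(((605,178),-.085,0,'v'),((179,238),.085,0,'v'),((588,91),-.085,-.027,'a'),((612,252),-.085,.027,'a'),((152,155),.085,-.027,'a'),((175,302),.085,.027,'a')): O.append((pt,T(*px),x,y,z))
for px,x,y,z in(((95,377),-.085,.027,'a'),((282,226),.085,.027,'a'),((358,268),.085,-.027,'a'),((311,284),.085,0,'v')): O.append((ps,S(*px),x,y,z))
def res(p,full=0):
    X,Y,yaw,h,t,dx,dy=p; r=[]
    c,s=np.cos(yaw),np.sin(yaw)
    for cam,px,x,y,k in O:
        z={'foot':t,'v':.110+h-.0283,'a':.110+h-.001}[k]
        q=proj(cam,[X+c*x-s*y,Y+s*x+c*y,z])-px
        if cam is ps: q=q+[dx,dy]
        r.append(q)
    r=np.array(r)
    return r if full else np.r_[r.ravel(),dx*.5,dy*.5,(t-.01)*200]
s=least_squares(res,[.6,.15,1.6,.02,.01,0,0],loss='soft_l1')
print(s.x,np.degrees(s.x[2])); print(np.round(res(s.x,1),1).tolist())
print(np.sqrt(np.diag(np.linalg.inv(s.jac.T@s.jac))))
E
python3 fit.py
```

```text
[ 6.01704583e-01  1.35199572e-01  1.70991645e+00 -6.18082401e-04
  8.08507974e-03  1.60201001e-01  3.57061445e-01] 97.97099579393262
[[0.5, -0.3], [0.7, 0.6], [-0.6, 0.1], [-0.4, -0.4], [0.0, -0.0], [1.3, -0.1], [-1.2, 0.6], [-0.7, -0.0], [0.4, 0.1], [0.2, 1.6], [-0.7, -3.5], [1.0, 1.2], [-0.4, -0.9], [0.2, 0.5], [-0.2, 0.1], [-0.7, -0.3], [0.5, -0.9]]
[9.46436802e-04 9.18750563e-04 6.51920007e-03 3.59772198e-03
 3.78370997e-03 5.97540310e-01 1.15875540e+00]
```

```bash
cat >> h.py <<'E'
def go(x,y,z,yaw,roll=-90):
    o=bot.get_obs(); R0=R.from_euler('xyz',o['tcp_rot'],degrees=True); R1=R.from_euler('xyz',[roll,0,yaw],degrees=True)
    d=R0.inv().apply(np.array([x,y,z])-o['ee_pos'])*1000; w=(R0.inv()*R1).as_rotvec()
    print('t',o['time'],'shift',np.round(d,1),'turn',np.round(w,4),'F',np.round(o['wrist_force'],2),'op',round(o['opening']*1e3,1))
E
python3 -c "
from h import *
go(.5397,-.1776,.16,-17.8)"
```

```text
t 1.5 shift [-467.4   71.3 -562.1] turn [-0.      1.4177  0.    ] F [-0.19  0.57 -0.26] op 85.8
```

```bash
python3 -m inch '[[[-467.4,0,-562.1],[0,1.4177,0],85],[[-467.4,0,-562.1],[0,1.4177,0],85],[[-467.4,0,-562.1],[0,1.4177,0],85],[[-467.4,0,-562.1],[0,1.4177,0],85],[[-467.4,0,-562.1],[0,1.4177,0],85],[[-467.4,0,-562.1],[0,1.4177,0],85],[[-467.4,0,-562.1],[0,1.4177,0],85],[[-467.4,0,-562.1],[0,1.4177,0],85],[[-467.4,0,-562.1],[0,1.4177,0],85],[[-467.4,0,-562.1],[0,1.4177,0],85],[[-467.4,71.3,-562.1],[0,1.4177,0],85],[[-467.4,71.3,-562.1],[0,1.4177,0],85],[[-467.4,71.3,-562.1],[0,1.4177,0],85],[[-467.4,71.3,-562.1],[0,1.4177,0],85],[[-467.4,71.3,-562.1],[0,1.4177,0],85],[[-467.4,71.3,-562.1],[0,1.4177,0],85],[[-467.4,71.3,-562.1],[0,1.4177,0],85],[[-467.4,71.3,-562.1],[0,1.4177,0],85],[[-467.4,71.3,-562.1],[0,1.4177,0],85],[[-467.4,71.3,-562.1],[0,1.4177,0],85]]' 40
python3 - <<'E'
from h import *
p=bot.camera('wrist'); save(p,'w1.png'); print(p['origin'],p['orientation'])
r=bot.cut_out(p,'bar')
for x in r[:2]:
  m=x['region'].astype(np.uint8);rc=cv2.minAreaRect(cv2.findNonZero(m));print(x['confidence'],rc)
  bp=cv2.boxPoints(rc);e=[np.round(atz(p,*q,.03),4) for q in bp]; print(e,np.mean(e,0))
E
```

```text
time: 3.5
ee_pos: [0.5398, -0.1767, 0.1608]
tcp_rot: [-90.0, -0.1, -17.7]
wrist_force: [0.3, 0.5, -0.5]
opening: 0.0854
[ 0.55902582 -0.11261611  0.30279453] [ 1.64332999e+02 -1.42026114e-01 -1.77065983e+01]
0.65 ((327.0, 171.5), (335.0, 56.0), 90.0)
[array([ 0.5625, -0.047 ,  0.03  ]), array([ 0.5991, -0.0587,  0.03  ]), array([ 0.5234, -0.3162,  0.03  ]), array([ 0.476, -0.301,  0.03 ])] [ 0.54025  -0.180725  0.03    ]
```

```bash
python3 -c "
from h import *
go(.541,-.1748,.011,-17.6)"
```

```text
t 3.6 shift [  0.4 149.5   2.4] turn [-0.     -0.0026  0.0009] F [-0.62 -0.63 -0.61] op 85.0
```

View pics/w1.png

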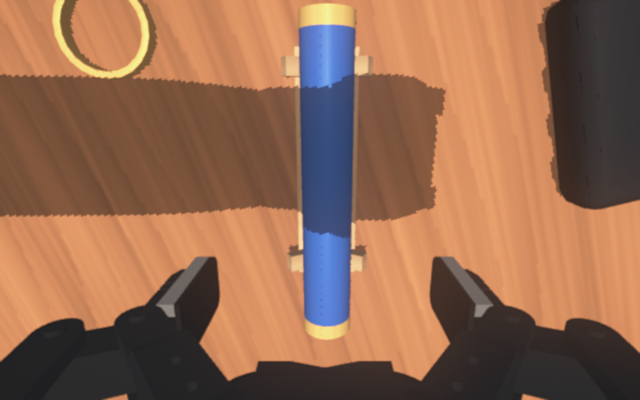

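The bar runs straight up the picture from (327,4) to (327,338), centred between the fingers, and the box fits it. Now I descend and grip.

```bash
python3 -m inch '[[[0.4,40,2.4],[0,0,0],85],[[0.4,80,2.4],[0,0,0],85],[[0.4,115,2.4],[0,0,0],85],[[0.4,135,2.4],[0,0,0],85],[[0.4,149,2.4],[0,0,0],85],[[0.4,149,2.4],[0,0,0],85],[[0.4,149,2.4],[0,0,0],60],[[0.4,149,2.4],[0,0,0],35],[[0.4,149,2.4],[0,0,0],30],[[0.4,149,2.4],[0,0,0],30],[[0.4,149,2.4],[0,0,0],30],[[0.4,149,2.4],[0,0,0],30],[[0.4,149,2.4],[0,0,0],30],[[0.4,149,2.4],[0,0,0],30],[[0.4,149,2.4],[0,0,0],30],[[0.4,149,2.4],[0,0,0],30]]' 50
python3 -m inch '[[[0,-10,0],[0,0,0],30],[[0,-30,0],[0,0,0],30],[[0,-60,0],[0,0,0],30],[[0,-100,0],[0,0,0],30],[[0,-140,0],[0,0,0],30],[[0,-175,0],[0,0,0],30],[[0,-175,0],[0,0,0],30],[[0,-175,0],[0,0,0],30],[[0,-175,0],[0,0,0],30]]' 50
python3 - <<'E'
from h import *
go(.6017,.1352,.19,7.97)
p=bot.camera('wrist'); save(p,'w2.png')
E
```

```text
time: 5.2
ee_pos: [0.5423, -0.1752, 0.0132]
tcp_rot: [-90.0, -0.2, -17.7]
wrist_force: [1.8, 0.3, 6.3]
opening: 0.0386
time: 6.1
ee_pos: [0.5409, -0.1748, 0.1867]
tcp_rot: [-90.0, -0.1, -17.7]
wrist_force: [-0.5, 0.2, -2.4]
opening: 0.0387
t 6.1 shift [-36.6  -3.4 313.8] turn [ 4.000e-04 -4.488e-01  1.800e-03] F [-0.46  0.22 -2.42] op 38.7
```

View pics/w2.png

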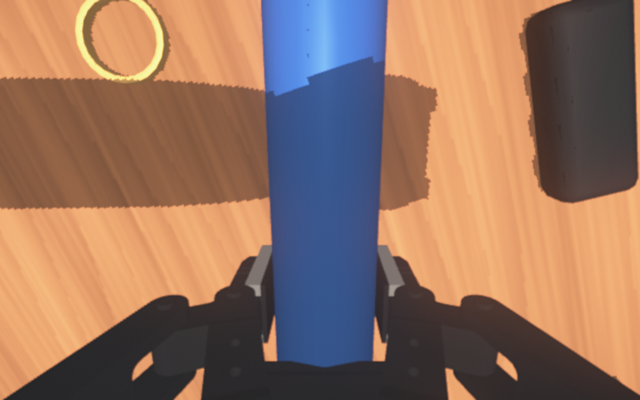

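The bar is held squarely at about (325,280). I carry it over high, above the clamp, then check alignment from the fixed cameras.

```bash
python3 -m inch '[[[0,-40,0],[0,0,0],30],[[0,-78,20],[0,0,0],30],[[-4,-78,50],[0,-0.05,0],30],[[-9,-78,90],[0,-0.11,0],30],[[-15,-78,130],[0,-0.18,0],30],[[-20,-78,170],[0,-0.25,0],30],[[-25,-78,210],[0,-0.31,0],30],[[-29,-78,250],[0,-0.37,0],30],[[-33,-78,280],[0,-0.41,0],30],[[-35,-78,300],[0,-0.43,0],30],[[-36.6,-78,313.8],[0,-0.4488,0.0018],30],[[-36.6,-78,313.8],[0,-0.4488,0.0018],30],[[-36.6,-78,313.8],[0,-0.4488,0.0018],30],[[-36.6,-78,313.8],[0,-0.4488,0.0018],30]]'
cat > chk.py <<'E'
from h import *
import sys
z=float(sys.argv[1]); X0=np.array([.6017,.1352]);th=np.radians(97.97); ex=np.array([np.cos(th),np.sin(th)]);ey=np.array([-ex[1],ex[0]])
for n in('top','scene'):
  p=bot.camera(n); 
  if n=='top' or len(sys.argv)>2: save(p,sys.argv[2]+n+'.png' if len(sys.argv)>2 else 'tmp.png')
  # predicted bar silhouette ends vs. seen mask
  hsv=cv2.cvtColor(p['frame'],cv2.COLOR_RGB2HSV)
  m=cv2.inRange(hsv,(100,120,40),(130,255,255))
  c=proj(p,[*X0,z]); 
  k,l,st,ce=cv2.connectedComponentsWithStats(m)
  i=min(range(1,k),key=lambda i:np.hypot(*(ce[i]-c)) if st[i,4]>300 else 1e9)
  ys,xs=np.where(l==i); d=(proj(p,[*(X0+ex*.05),z])-c); d/=np.hypot(*d); s=(xs-c[0])*d[0]+(ys-c[1])*d[1]
  P=np.c_[xs,ys]
  for lab,j in(('hi',s>=np.quantile(s,.985)),('lo',s<=np.quantile(s,.015))):
    q=P[j].mean(0); w=atz(p,*q,z)[:2]-X0; print(n,lab,q.round(1),'stand xy mm',np.round([w@ex*1e3,w@ey*1e3],1))
o=bot.get_obs(); w=o['ee_pos'][:2]-X0; print('tcp stand xy',w@ex*1e3,w@ey*1e3,o['ee_pos'],o['tcp_rot'],o['wrist_force'],o['time'])
E
python3 chk.py .285 b
```

```text
time: 7.55
ee_pos: [0.6014, 0.1343, 0.2643]
tcp_rot: [-90.0, 0.0, 7.9]
wrist_force: [-0.7, -0.4, -1.4]
opening: 0.0387
top hi [250.8 168.5] stand xy mm [-15.9   5.5]
top lo [312.6 157.6] stand xy mm [-112.1    2.3]
scene hi [347.3 107.1] stand xy mm [-37.2   7.5]
scene lo [322.9 120. ] stand xy mm [-94.2  15.8]
tcp stand xy -0.8755522976399043 0.3356539681695182 [0.60148899 0.13428636 0.26454073] [-9.00149858e+01  1.97325683e-02  7.88793337e+00] [ 0.7442619  -0.85126697 -1.68518192] 7.65
```

```bash
python3 - <<'E'
import cv2,numpy as np
a=cv2.imread('pics/btop.png')[110:240,150:350];b=cv2.imread('pics/bscene.png')[50:245,280:440]
A=cv2.resize(a,(600,390),interpolation=2)[:, :400] if 0 else cv2.resize(a,(440,286),interpolation=2);B=cv2.resize(b,(352,429),interpolation=2)
c=np.zeros((429,792,3),np.uint8);c[:286,:440]=A;c[:,440:]=B;cv2.imwrite('pics/d.png',c)
E
```

```text
(no output)
```

View pics/d.png

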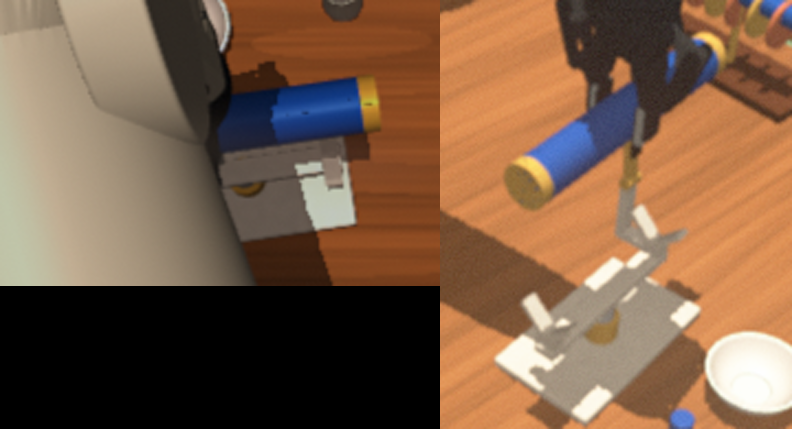

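```bash
cat > e.py <<'E'
from h import *
X0=np.array([.6017,.1352]);th=np.radians(97.97); ex=np.array([np.cos(th),np.sin(th)]);ey=np.array([-ex[1],ex[0]])
def st(p,u,v,z):
    w=atz(p,u,v,z)[:2]-X0; return np.round([w@ex*1e3,w@ey*1e3],1)
E
python3 - <<'E'
from e import *
pt=bot.camera('top');ps=bot.camera('scene'); z=bot.get_obs()['ee_pos'][2]+.017; print(z)
T=lambda u,v:(u/2.2+150-.3,v/2.2+110-.3);S=lambda u,v:((u-440)/2.2+280-.3,v/2.2+50-.3)
print('top end mid',st(pt,*T(380,103),z),st(pt,*T(380,103),z+.02))
print('top axis pts',st(pt,*T(370,78),z),st(pt,*T(370,130),z))
print('scene face',st(ps,*S(528,185),z))
print('tilt check scene far top edge',st(ps,*S(712,33),z+.02))
E
```

```text
0.28162837981724104
top end mid [-127.3    2. ] [-126.4    6.4]
top axis pts [-123.   -16.7] [-117.6   20.1]
scene face [-122.7   -1.8]
tilt check scene far top edge [123.7  -1.4]
```

Middle agrees within about 2 mm in both views (end face at −122.7 and −127 mm, expected −125). I lower to just above the expected contact.

```bash
python3 -m inch '[[[0,30,1],[0,0,0],30],[[0,65,1],[0,0,0],30],[[0,95,1],[0,0,0],30],[[0,118,1],[0,0,0],30],[[0,132,1],[0,0,0],30],[[0,138,1],[0,0,0],30],[[0,141,1],[0,0,0],30],[[0,141,1],[0,0,0],30],[[0,141,1],[0,0,0],30]]'
python3 - <<'E'
from e import *
o=bot.get_obs();print(o['ee_pos'],o['tcp_rot'],o['wrist_force'])
p=bot.camera('scene'); b=p['frame'][60:245,280:440]; cv2.imwrite('pics/s3.png',cv2.resize(b,None,fx=3.2,fy=3.2,interpolation=2)[...,::-1])
E
```

```text
time: 8.65
ee_pos: [0.6019, 0.1356, 0.1248]
tcp_rot: [-90.0, -0.1, 7.9]
wrist_force: [0.3, -0.4, -2.4]
opening: 0.0387
[0.60186787 0.13560054 0.12480611] [-9.00037552e+01 -8.43237152e-02  7.90608487e+00] [ 0.27610463 -0.37012955 -2.44385394]
```

View pics/s3.png

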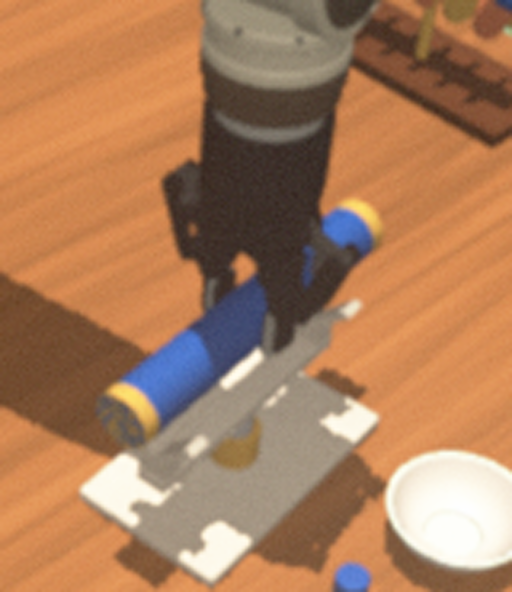

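Bar is above the forks, still clear (near cap at (130,415)). I feel downward in small steps.

```bash
python3 -m inch '[[[0,6,0],[0,0,0],30],[[0,12,0],[0,0,0],30],[[0,16,0],[0,0,0],30],[[0,18,0],[0,0,0],30],[[0,18,0],[0,0,0],30],[[0,18,0],[0,0,0],30]]'
python3 -m inch '[[[0,1,0],[0,0,0],30],[[0,2,0],[0,0,0],30],[[0,3,0],[0,0,0],30],[[0,3,0],[0,0,0],30]]'
```

```text
time: 9.3
ee_pos: [0.6019, 0.1356, 0.1068]
tcp_rot: [-90.0, -0.1, 7.9]
wrist_force: [1.0, 0.0, -2.1]
opening: 0.0387
time: 9.7
ee_pos: [0.6019, 0.1356, 0.1037]
tcp_rot: [-90.0, -0.1, 7.9]
wrist_force: [1.3, 0.6, -3.2]
opening: 0.0387
```

```bash
python3 -m inch '[[[0,1,0],[0,0,0],30],[[0,2,0],[0,0,0],30],[[0,3,0],[0,0,0],30],[[0,3,0],[0,0,0],30]]'
```

```text
time: 10.1
ee_pos: [0.6018, 0.1356, 0.1004]
tcp_rot: [-90.0, -0.1, 7.9]
wrist_force: [-0.1, 0.1, -3.3]
opening: 0.0385
```

```bash
python3 -m inch '[[[0,1,0],[0,0,0],30],[[0,2,0],[0,0,0],30],[[0,2,0],[0,0,0],30]]'; python3 -m inch '[[[0,1,0],[0,0,0],30],[[0,2,0],[0,0,0],30],[[0,2,0],[0,0,0],30]]'
```

```text
time: 10.4
ee_pos: [0.6017, 0.1355, 0.0982]
tcp_rot: [-90.0, -0.0, 7.9]
wrist_force: [-0.3, 0.1, -2.1]
opening: 0.0386
time: 10.7
ee_pos: [0.6018, 0.1356, 0.0963]
tcp_rot: [-90.0, -0.1, 7.9]
wrist_force: [0.8, -1.2, -1.0]
opening: 0.0387
```

```bash
python3 -m inch '[[[0,1,0],[0,0,0],30],[[0,1.5,0],[0,0,0],30],[[0,1.5,0],[0,0,0],30]]'
```

```text
time: 11.0
ee_pos: [0.6021, 0.1355, 0.096]
tcp_rot: [-90.0, -0.1, 7.9]
wrist_force: [-1.2, -1.7, 6.7]
opening: 0.0389
```

Contact: 6.7 N up at TCP z≈0.096. I press further to make the spring give.

```bash
python3 -m inch '[[[0,1.5,0],[0,0,0],30],[[0,2.5,0],[0,0,0],30],[[0,2.5,0],[0,0,0],30],[[0,2.5,0],[0,0,0],30]]'
```

```text
time: 11.4
ee_pos: [0.6022, 0.1356, 0.0948]
tcp_rot: [-90.0, -0.2, 7.9]
wrist_force: [-4.1, -1.1, 8.4]
opening: 0.0388
```

Lateral −4 N in x: the V wants the bar slightly towards −x. I yield 1 mm that way while pressing.

```bash
python3 -m inch '[[[-1,1.5,0],[0,0,0],30],[[-1.5,2,0],[0,0,0],30],[[-1.5,2,0],[0,0,0],30],[[-1.5,2,0],[0,0,0],30],[[-1.5,2,0],[0,0,0],30]]'; python3 -c "
from h import *
print(bot.get_obs()['torque'])"
```

```text
time: 11.9
ee_pos: [0.6021, 0.1356, 0.0948]
tcp_rot: [-90.0, -0.5, 8.0]
wrist_force: [2.0, -0.7, 7.8]
opening: 0.0387
[-0.11336604 -0.34215909  0.27438831]
```

```bash
python3 -m inch '[[[-0.5,2,0],[0,0,0.005],30],[[-0.5,4,0],[0,0,0.008],30],[[-0.5,4,0],[0,0,0.008],30],[[-0.5,4,0],[0,0,0.008],30],[[-0.5,4,0],[0,0,0.008],30],[[-0.5,4,0],[0,0,0.008],30],[[-0.5,4,0],[0,0,0.008],30],[[-0.5,4,0],[0,0,0.008],30]]'; python3 -c "
from h import *
print(bot.get_obs()['torque'])"
```

```text
time: 12.7
ee_pos: [0.6022, 0.1356, 0.0928]
tcp_rot: [-90.0, -0.2, 8.0]
wrist_force: [-2.8, -2.0, 11.1]
opening: 0.0385
[-0.22264924  0.59539422  0.29911344]
```

```bash
python3 -m inch '[[[-1,2,-0.3],[0,0,0],30],[[-1,2,-0.3],[0,0,0],30],[[-1,2,-0.3],[0,0,0],30],[[-1,2,-0.3],[0,0,0],30],[[-1,2,-0.3],[0,0,0],30],[[-1,2,-0.3],[0,0,0],30],[[-1,2,-0.3],[0,0,0],30],[[-1,2,-0.3],[0,0,0],30],[[-1,2,-0.3],[0,0,0],30],[[-1,2,-0.3],[0,0,0],30]]'
```

```text
time: 13.7
ee_pos: [0.6022, 0.1356, 0.093]
tcp_rot: [-90.0, -0.4, 8.0]
wrist_force: [-0.5, 1.1, 11.4]
opening: 0.0387
```

Forks gave about 3 mm at about 11 N, lateral force is near zero and it's been held over 1 s. I ease off, open and withdraw straight up.

```bash
python3 -m inch '[[[-0.7,1,0],[0,0,0],30],[[-0.3,-1,0],[0,0,0],30],[[0,-2.5,0],[0,0,0.005],30],[[0,-3,0],[0,0,0.005],30],[[0,-3,0],[0,0,0.005],30]]'
```

```text
time: 14.2
ee_pos: [0.6023, 0.1356, 0.0962]
tcp_rot: [-90.0, -0.1, 8.0]
wrist_force: [-0.8, -0.4, 2.7]
opening: 0.0385
```

```bash
python3 -m inch '[[[0,0,0],[0,0,0],45],[[0,0,0],[0,0,0],50],[[0,0,0],[0,0,0],60],[[0,0,0],[0,0,0],70],[[0,0,0],[0,0,0],75],[[0,0,0],[0,0,0],75],[[0,0,0],[0,0,0],75],[[0,0,0],[0,0,0],75]]'
```

```text
time: 15.0
ee_pos: [0.6023, 0.1356, 0.0962]
tcp_rot: [-90.0, -0.1, 8.0]
wrist_force: [0.2, -0.2, 0.3]
opening: 0.075
```

```bash
python3 -m inch '[[[0,-10,0],[0,0,0],75],[[0,-30,0],[0,0,0],75],[[0,-70,0],[0,0,0],75],[[0,-110,0],[0,0,0],75],[[0,-150,0],[0,0,0],75],[[0,-180,0],[0,0,0],75],[[0,-180,0],[0,0,0],75],[[0,-180,0],[0,0,0],75]]'
python3 - <<'E'
from e import *
ps=[bot.camera(n) for n in('scene','wrist')]
a=ps[0]['frame'][80:240,280:440];cv2.imwrite('pics/f.png',np.hstack([cv2.resize(a,(400,400),interpolation=2),cv2.resize(ps[1]['frame'],(400,250)).copy() if 0 else cv2.copyMakeBorder(cv2.resize(ps[1]['frame'],(400,250)),0,150,0,0,0)])[...,::-1])
np.savez('wr.npz',**{k:ps[1][k] for k in('frame','mtx','origin','orientation')})
np.savez('sc.npz',**{k:ps[0][k] for k in('frame','mtx','origin','orientation')})
E
```

```text
time: 15.8
ee_pos: [0.6023, 0.1355, 0.2772]
tcp_rot: [-90.0, -0.2, 8.0]
wrist_force: [1.0, -0.0, -1.0]
opening: 0.0749
```

View pics/f.png

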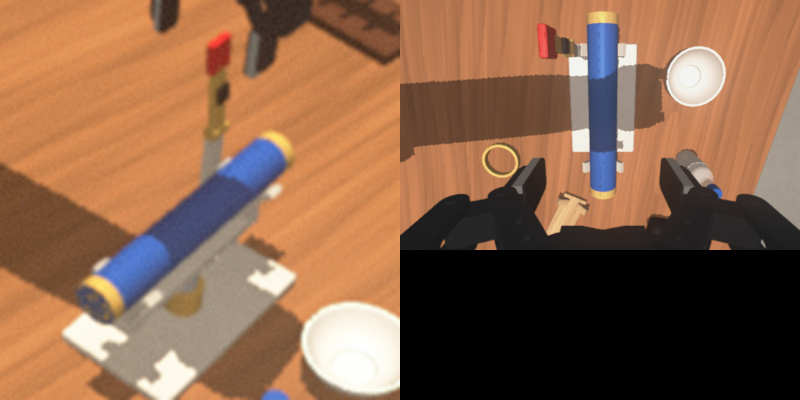

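Seated: bar in both forks, clamp upright at scene crop (218,55) and wrist crop (545,41). I measure its middle and the clamp angle.

```bash
python3 - <<'E'
from e import *
w=dict(np.load('wr.npz'));s=dict(np.load('sc.npz'))
W=lambda u,v:((u-400)*1.6,v*1.6)
print('bar ends',st(w,*W(602.5,11),.133),st(w,*W(602.5,197.5),.133))
print('fork',st(w,*W(621,50),.112),st(w,*W(616,167),.112))
for nm,p in(('w',w),('s',s)):
  hsv=cv2.cvtColor(p['frame'],cv2.COLOR_RGB2HSV);m=cv2.inRange(hsv,(0,170,90),(6,255,255))|cv2.inRange(hsv,(175,170,90),(180,255,255))
  k,l,stt,ce=cv2.connectedComponentsWithStats(m);i=1+np.argmax(stt[1:,4]);print(nm,stt[i],ce[i])
  for h in(0,.003):
   for a in(-.3,-.2,-.1,0,.1):
    y=.04-.077*np.sin(a);z=.138+h+.077*np.cos(a);q=proj(p,[*(X0+ex*.085+ey*y),z]);print(h,a,np.round(q-ce[i],1),end=' ')
  print()
E
```

```text
bar ends [125.2   1. ] [-121.8    0.8]
fork [ 83.4 -23.1] [-83.4 -19.4]
w [219  38  19  55 533] [227.44090056  62.72983114]
0 -0.3 [-17.1   4. ] 0 -0.2 [-4.3  3.7] 0 -0.1 [9.4 3.5] 0 0 [23.6  3.5] 0 0.1 [38.1  3.6] 0.003 -0.3 [-18.8   3.5] 0.003 -0.2 [-5.8  3.2] 0.003 -0.1 [8. 3.] 0.003 0 [22.5  3. ] 0.003 0.1 [37.3  3. ] 
s [363  93   9  17 111] [367.         100.51351351]
0 -0.3 [-6.2 -0.7] 0 -0.2 [-3.3 -0.1] 0 -0.1 [-0.4  0.9] 0 0 [2.6 2.2] 0 0.1 [5.6 3.8] 0.003 -0.3 [-6.1 -1.9] 0.003 -0.2 [-3.2 -1.3] 0.003 -0.1 [-0.2 -0.3] 0.003 0 [2.8 1. ] 0.003 0.1 [5.7 2.6]
```

Bar is centred (ends +125/−122 mm), clamp angle about −0.13. I go behind the tab with closed fingers.

```bash
python3 -m inch '[[[-40,-8,30],[0,0,0],40],[[-80,-8,65],[0,0,0],0],[[-100,-8,85],[0,0,0],0],[[-100,-8,85],[0,0,0],0],[[-100,-8,85],[0,0,0],0],[[-100,30,85],[0,0,0],0],[[-100,60,85],[0,0,0],0],[[-100,62,85],[0,0,0],0],[[-100,62,85],[0,0,0],0],[[-100,62,85],[0,0,0],0]]'
python3 - <<'E'
from e import *
o=bot.get_obs();w=o['ee_pos'][:2]-X0;print('stand',w@ex*1e3,w@ey*1e3,o['ee_pos'][2],o['wrist_force'])
ps=[bot.camera(n) for n in('scene','top')]
a=ps[0]['frame'][40:200,280:440];b=ps[1]['frame'][130:250,100:292]
cv2.imwrite('pics/g.png',np.hstack([cv2.resize(a,(400,400),interpolation=2),cv2.copyMakeBorder(cv2.resize(b,(400,250)),0,150,0,0,0)])[...,::-1])
E
```

```text
time: 16.9
ee_pos: [0.4917, 0.2056, 0.2148]
tcp_rot: [-89.9, -0.1, 8.0]
wrist_force: [-1.1, 0.2, 0.1]
opening: -0.0001
stand 84.9219965072481 99.17292017901467 0.21477231966356666 [-1.12062215  0.16903238  0.14420818]
```

View pics/g.png

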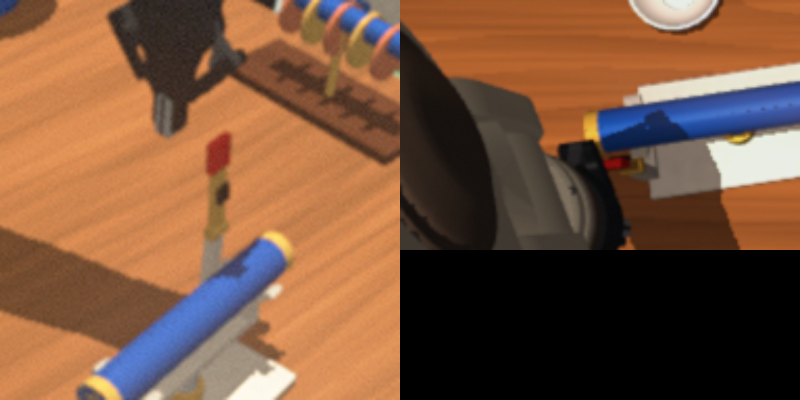

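Shut fingertips are at (168,120), behind the red tab at (218,155), and the bar is undisturbed. I swing it over along its arc.

```bash
python3 -m inch '[[[12,-2,0],[0,0,0],0],[[24,-2,0],[0,0,0],0],[[33,-2,0],[0,0,0],0],[[39,-2,0],[0,0,0],0],[[45,-2,0],[0,0,0],0],[[52,-2,0],[0,0,0],0],[[60,-1,0],[0,0,0],0],[[68,0,0],[0,0,0],0],[[75,2,0],[0,0,0],0],[[82,5,0],[0,0,0],0],[[89,9,0],[0,0,0],0],[[89,9,0],[0,0,0],0]]'
```

```text
time: 18.2
ee_pos: [0.5806, 0.2181, 0.2051]
tcp_rot: [-90.0, -0.1, 8.0]
wrist_force: [0.6, -0.5, -0.4]
opening: 0.0005
```

```bash
python3 - <<'E'
from e import *
o=bot.get_obs();w=o['ee_pos'][:2]-X0;print('stand',w@ex*1e3,w@ey*1e3,o['ee_pos'][2],o['wrist_force'])
ps=[bot.camera(n) for n in('scene','top')]
p=ps[0]
hsv=cv2.cvtColor(p['frame'],cv2.COLOR_RGB2HSV);m=cv2.inRange(hsv,(0,170,90),(6,255,255))|cv2.inRange(hsv,(175,170,90),(180,255,255))
k,l,stt,ce=cv2.connectedComponentsWithStats(m);i=1+np.argmax(stt[1:,4]);print(stt[i],ce[i])
for a in np.arange(0,1.3,.2):
  y=.04-.077*np.sin(a);z=.141+.077*np.cos(a);print(round(a,1),proj(p,[*(X0+ex*.085+ey*y),z]).round(1))
E
```

```text
stand 85.02682060881666 9.398777352965599 0.20510744535911674 [ 0.62861804 -0.4878856  -0.38841535]
[379 110  15  12  51] [386.         115.17647059]
0.0 [369.8 101.5]
0.2 [375.7 105. ]
0.4 [381.2 109.7]
0.6 [386.2 115.3]
0.8 [390.2 121.6]
1.0 [393.2 128.2]
1.2 [395.1 134.8]
```

Clamp follows: angle 0.6, as planned. Continuing down to about 1.4.

```bash
python3 -m inch '[[[6,4,0],[0,0,0],0],[[12,9,0],[0,0,0],0],[[17.4,14.8,0],[0,0,0],0],[[22,21,0],[0,0,0],0],[[26,27,0],[0,0,0],0],[[29.8,33.8,0],[0,0,0],0],[[32,39,0],[0,0,0],0],[[33.5,44,0],[0,0,0],0],[[34.6,48.2,0],[0,0,0],0],[[34.6,48.2,0],[0,0,0],0]]'
```

```text
time: 19.3
ee_pos: [0.6141, 0.2228, 0.1569]
tcp_rot: [-90.0, -0.0, 8.0]
wrist_force: [-0.0, 0.6, -0.1]
opening: -0.0
```

```bash
python3 -m inch '[[[0.6,3,0],[0,0,0],0],[[1,6,0],[0,0,0],0],[[1.3,8,0],[0,0,0],0],[[1.3,9,0],[0,0,0],0],[[1.3,9,0],[0,0,0],0]]'
```

```text
time: 19.8
ee_pos: [0.6153, 0.2229, 0.1477]
tcp_rot: [-90.0, -0.0, 8.0]
wrist_force: [-0.6, -0.4, 0.2]
opening: -0.0001
```

```bash
python3 -m inch '[[[0.2,1,0],[0,0,0],0],[[0.2,2,0],[0,0,0],0],[[0.2,2,0],[0,0,0],0]]'; python3 -m inch '[[[0,1,0],[0,0,0],0],[[0,1.5,0],[0,0,0],0],[[0,1.5,0],[0,0,0],0]]'
```

```text
time: 20.1
ee_pos: [0.6154, 0.223, 0.1456]
tcp_rot: [-90.0, -0.0, 8.0]
wrist_force: [1.2, -0.5, 0.7]
opening: -0.0001
time: 20.4
ee_pos: [0.6155, 0.223, 0.1441]
tcp_rot: [-90.0, -0.0, 8.0]
wrist_force: [0.7, 0.2, 1.4]
opening: -0.0002
```

```bash
python3 -m inch '[[[0,1,0],[0,0,0],0],[[0,1.5,0],[0,0,0],0],[[0,1.5,0],[0,0,0],0]]'; python3 - <<'E'
from e import *
ps=[bot.camera(n) for n in('scene','top')]
a=ps[0]['frame'][70:200,300:430]
cv2.imwrite('pics/i.png',cv2.resize(a,(585,585),interpolation=2)[...,::-1])
E
```

```text
time: 20.7
ee_pos: [0.6156, 0.223, 0.1434]
tcp_rot: [-89.9, -0.1, 8.0]
wrist_force: [-0.8, -0.5, 6.7]
opening: -0.0001
```

View pics/i.png

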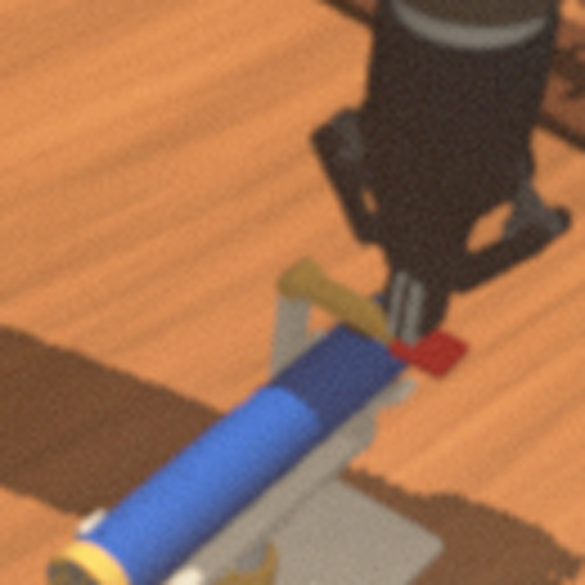

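The arm lies level across the bar (tab at (435,350)) and the force jumped from 1.4 to 6.7 N, so the pad bears. I hold briefly, then lift off straight up and away.

```bash
python3 -m inch '[[[0,0.8,0],[0,0,0],0],[[0,0.8,0],[0,0,0],0],[[0,0.8,0],[0,0,0],0]]'; python3 -m inch '[[[0,-5,0],[0,0,0],0],[[0,-20,0],[0,0,0],0],[[0,-50,0],[0,0,0],0],[[0,-90,0],[0,0,0],0],[[0,-130,0],[0,0,0],0],[[0,-130,-40],[0,0,0],0],[[0,-130,-85],[0,0,0],0],[[0,-130,-130],[0,0,0],0],[[0,-130,-170],[0,0,0],0],[[0,-130,-200],[0,0,0],0],[[0,-130,-200],[0,0,0],0],[[0,-130,-200],[0,0,0],0]]'
python3 - <<'E'
from e import *
ps=[bot.camera(n) for n in('scene','wrist')]
a=ps[0]['frame'][60:260,200:460]
cv2.imwrite('pics/j.png',np.hstack([cv2.resize(a,(520,400),interpolation=2),cv2.copyMakeBorder(cv2.resize(ps[1]['frame'][:,130:510],(280,295)),0,105,0,0,0)])[...,::-1])
E
```

```text
time: 21.1
ee_pos: [0.6156, 0.223, 0.1437]
tcp_rot: [-89.9, -0.1, 8.0]
wrist_force: [-0.5, -0.7, 6.6]
opening: 0.0001
time: 22.3
ee_pos: [0.643, 0.0243, 0.2733]
tcp_rot: [-89.9, -0.1, 7.9]
wrist_force: [0.3, 0.4, 0.9]
opening: 0.0002
```

View pics/j.png

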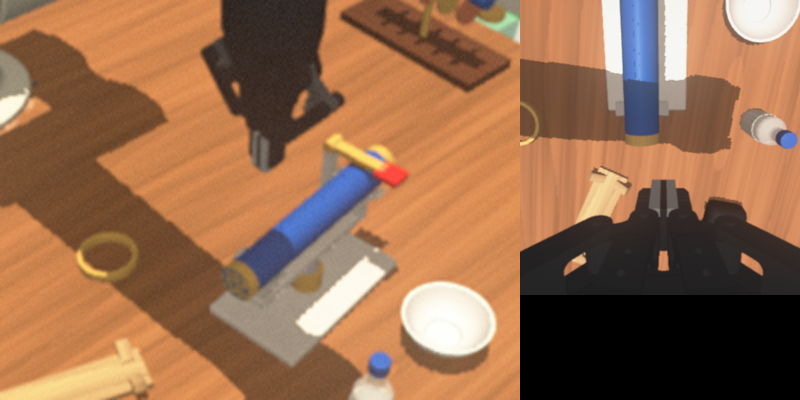

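The last picture shows the bar seated, the clamp level across it with its tab at (392,172), the gripper clear, and the bangle, dish and spray where they were. Handing in.

```bash
python3 -c "
from h import *
print(bot.job_done(), bot.get_obs()['time'])"
```

```text
the job is handed in; nothing more can be done
the job is handed in; nothing more can be done
```

The bar is seated in both forks of the stand and clamped, and the job was handed in at about 22.5 s of the 69 s allowed.

- **Placing:** I gripped the bar by its middle and lowered it level until it touched the forks, with its axis about 113 mm above the table. I then pressed until they gave about 3 mm and held it there for just over 1 s. The highest force I read was about 11 N. Before the release I yielded about 1 mm sideways, because the forks were pushing back with about 4 N.
- **Clamping:** I swung the clamp arm over with the fingers shut and pushed it down. At the level position the force jumped from 1.4 to 6.7 N, which shows the pad on the bar. Then I let go and withdrew.

**Last checks:** After release, the bar's ends measured +125 and −122 mm from the stand's middle, so it is centred within about 2 mm. The final picture shows the clamp level across the bar and the robot touching nothing. In it the bangle, dish and spray look undisturbed. The case was outside the last pictures, but the robot did not go near it after lifting the bar.

**Disagreements:** The top and wrist cameras differed by about 4 mm on where the bar lay along its length; I gave the closer wrist camera more weight. The two estimates of the clamp's starting angle differed slightly (about −0.1 and −0.17 rad), which did not affect the swing.

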